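# Open the pepper mill for refilling

### The job

Stand the dark wooden pepper mill flat and square in the pocket of the oak refill block with its cap still on, so that it cannot turn. Then open its round aluminium quarter-turn cap: nobody knows which way it loosens, so turn it one way and, if it stops short, the other way, and lift it off with the mill staying seated. Finish still holding the cap upright in the gripper, straight over the mill and about 8 cm above its seat, and leave the other things on the worktop where they stand.

Things in the scene. Friction and masses are not known exactly. Their poses are not given: they have to be found in the camera images.
- mill: pepper mill body, dark wood, upright square prism 54 x 54 x 80 mm, about 0.32 kg, loose, steel top plate. Origin: centre of its underside; z up; x, y square to its sides. On top a steel collar ring, 40 mm across and 5 mm high, round the hole where the cap sits. Any of its four square ways round fits the block.
- seat (a point): centre of the mill's top face (80 mm above its origin), where the cap sits. A stop hidden in the mill blocks the cap after 0.15 to 0.45 rad of turn in one direction, which differs every time. The other way it turns almost freely: from about 1.25 to 1.8 rad between its x and the mill's x (best 1.5) it is unlocked and can be lifted straight out.
- cap: round aluminium cap of the pepper mill, 0.09 kg, locked on it. Grip: a cylinder 44 mm across, from 6 to 30 mm above its origin; a black line on top lies along its x. Origin: on its axis, at point seat when on; z up. At the start its x is within 0.1 rad of the mill's x and it is locked: pulling lifts the mill too. It does not rise as it turns.
- key (a point): lower end of the cap's stem, 12 mm below the cap's origin, hidden inside the mill while the cap is on: a cross key 28 x 6 mm, along the cap's x.
- block: oak refill block fixed to the worktop, 110 x 110 x 28 mm, with a square pocket in the middle of its top, 57 mm wide and 18 mm deep with a 2 mm chamfer, sides along its x and y. Origin: centre of its underside on the worktop; the pocket floor is 10 mm above it. With the mill seated, the mill's top is 90 mm and the cap's top 120 mm above the worktop.
- salt_mill: salt mill, pale wood with a brass cap, 54 x 54 x 110 mm, to be left where it stands. Origin: centre of its underside
- jar: glass jar with cork-coloured lid, 70 mm across, 100 mm tall, to be left where it stands. Origin: centre of its underside
- mug: white mug, 80 mm across, 90 mm tall, handle along its +y, to be left where it stands. Origin: centre of its underside
- bowl: blue bowl, 120 mm across, 50 mm tall, to be left where it stands. Origin: centre of its underside
Things that resemble listed ones, but are neither listed nor needed, are in the scene too. Of the things that look like the cap, the largest one is meant.

How it is judged:
By the outcome, as a careful person would: the job done as asked, in the order asked, and still so for the second after the job is handed in, while the arm keeps its last pose, push and grip.
It also fails if it takes over 69 s, if anything falls off the work surface, if the arm or the gripper's body presses on something with over 40 N, if the wrist force passes 120 N, or if a joint passes its speed limit or range.

### The arm

A 6-joint arm with a two-finger parallel gripper is mounted at the origin on the work surface. World frame = base frame: x ahead of the robot, y to its left, z up, the work surface at z = 0. Lengths are in m, angles in rad, forces in N, time in s.
With the tool pointing down it reaches from about 0.4 to 0.825 m from the base axis. Payload 7 kg.
Tool frame: the origin (TCP) lies at the very end of the fingers, on their centre line; the grasp point (between the pads) lies 19 mm behind it; z points along the fingers, y is the line along which they close (so a half turn about z gives the same grasp; the last joint's range is limited). The gripper opens to 88 mm and grips with 3 to 60 N. Pads are 19 mm wide; open, the fingers measure 130 mm over their backs; the gripper's body (78 mm by 193 mm) begins 47 mm behind the grasp point.
Start: joints at [1.402, 0.359, 0.012, 0, -1.224, -0.288], TCP at [0.298, 0.606, 0.227] pointing down, gripper open.
Joint ranges: [-3.07, 3.07], [-1.43, 2.12], [-1.02, 1.25], [-3.03, 1.67], [-3.05, -0], [-3.03, 3.03]. Speed limits (rad/s): [2.39, 2.39, 3.01, 3.14, 3.14, 3.14].

### API

Orientations are given as [roll, pitch, yaw] about the fixed x, y, z axes, in that order (R = Rz(yaw) Ry(pitch) Rx(roll)).
In Python, from station import arm, grab_frame gives the robot as it stands.
- The arm moves only by the tool jog_arm, never from a script. Its argument "deltas" is a list that holds one entry, the list of rows, each a list of 4 numbers: the shift along the tool's x, y, z in units of 60 mm (1.0 is 60 mm), then the turn about the tool's z in units of 5 degrees (1.0 is 5 degrees). A call has 1 to 8 rows; each row is the pose to reach, as a shift and turn from the pose commanded when the call began, along the tool's axes at that moment; what a row does not reach only later rows make up. A row lasts 1/8 s, in which the tool goes at most 62.5 mm and 10.7 degrees, less where a joint would pass 70% of its speed; a pose out of reach is approached as far as the arm can. A call with a gripper value outside its range is refused whole. "grip" is the finger opening in mm, from 0 to 87.6, set as the call begins (left out, the last holds). The fingers move at their own pace and stop on an object; "squeeze" is the grip in N (left out, the last holds). Time passes only in rows, so rows that repeat a pose let the fingers close. It gives the time, the measured TCP pose, the force, the opening and the grip force at its end, in the units of the state.
- arm.get_state(): the state, without advancing time (a new reading comes with each control period).
- grab_frame(name): name is "scene" or "top"; returns a dict with "img" (480x640x3 uint8, red, green, blue), "vfov" (degrees; the focal length in pixels is half the picture's height over the tangent of half this angle, whatever the lens; pixels are square), "cx", "cy" (the principal point, pixels), "xyz" and "rotation" of the camera in the world. Camera axes: x right, y down, z forward; pixel columns grow to the right and rows downward; lengths in m; the calibration is good to about 2 mm. A picture is of the moment at which its call begins. There is no depth.
- arm.job_done(): hands the job in; it is judged then, once.
The state is a dict: "t": time; "q": joint angles; "qd": joint speeds; "joint_efforts": joint torques, N m; "eef_pos": TCP position; "ee_rot": TCP orientation; "force": force on the tool from outside, world axes, zero at the start; "moment": the same for the moment, N m; "width": finger opening in m; "gripper_force": force on a finger pad.
Only numpy, scipy, OpenCV 4.12 (cv2) and the standard library are available. Lean on these libraries where they do the work, as an engineer would, in place of code of your own. Each camera call takes 0.05 s, during which the arm holds its last target. There are 200 camera calls.

## Working session

There is one attempt and no reset: what is moved stays moved. The work goes in short steps, Python scripts to look and compute and a tool call to move; the robot and the scene stay as the last step left them, time stands still between calls to the robot, and variables do not carry over. Pictures are saved under pics/ and viewed, at most 10 in all, crops included, and the job is handed in when it is done.

Besides the shell and the picture viewer there is one more tool, called as a command line: name --argument value ..., lists and objects as JSON in quotes. jog_arm: Moves the arm, as the interface text tells. Its arguments: {"type":"object","properties":{"deltas":{"type":"array"},"grip":{"type":"number"},"squeeze":{"type":"number"}},"required":["deltas"]}

```bash
mkdir -p pics; cat > h.py <<'E'
import numpy as np,cv2
from station import arm,grab_frame
def snap(n,tag):
    f=grab_frame(n); cv2.imwrite(f'pics/{tag}.png',f['img'][:,:,::-1]); np.save(f'pics/{tag}.npy',{k:f[k] for k in f},allow_pickle=True); return f
def load(tag): return np.load(f'pics/{tag}.npy',allow_pickle=True).item()
def ray(f,u,v):
    F=240/np.tan(np.radians(f['vfov'])/2)
    R=np.array(f['rotation']); return R@np.array([(u-f['cx'])/F,(v-f['cy'])/F,1])
def at(f,u,v,z):
    d=ray(f,u,v);c=np.array(f['xyz']); return (c+d*(z-c[2])/d[2])
def proj(f,p):
    F=240/np.tan(np.radians(f['vfov'])/2)
    q=np.array(f['rotation']).T@(np.array(p)-f['xyz']); return q[:2]/q[2]*F+[f['cx'],f['cy']]
E
python3 - <<'E'
from h import *
for n in('top','scene'):
    f=snap(n,n+'0'); print({k:f[k] for k in f if k!='img'})
s=arm.get_state(); print(s)
E
```

```text
{'vfov': 51.756522551933074, 'cx': 316.6522042715492, 'cy': 235.95516986977597, 'xyz': array([0.56999424, 0.0084609 , 1.26323141]), 'rotation': array([-3.10727145, -0.02048137, -1.59820865])}
{'vfov': 48.50089388766187, 'cx': 317.64658756964764, 'cy': 239.02433262571486, 'xyz': array([1.0980676 , 0.56509436, 0.79826939]), 'rotation': array([-2.35006068, -0.01317184,  2.45957761])}
{'t': 0.1, 'q': array([ 1.40210108e+00,  3.59356898e-01,  1.11792007e-02, -3.27068937e-04,
       -1.22409947e+00, -2.88107453e-01]), 'qd': array([-4.87774417e-04, -1.68488612e-03,  1.85439741e-03,  4.83244373e-05,
        1.11060520e-03,  5.32045319e-04]), 'joint_efforts': array([-1.61674579e-03, -5.84163022e+01,  2.93753564e+01,  7.01573387e+00,
        1.01985087e-02, -5.76205434e-05]), 'eef_pos': array([0.29755244, 0.60540294, 0.22569861]), 'ee_rot': array([ 3.14008548e+00, -1.25995479e-04, -4.56913966e-01]), 'force': array([-0.37306553, -0.10743487,  0.32182072]), 'moment': array([ 0.01960192,  0.01188342, -0.00304212]), 'gripper_force': 0.0, 'width': 0.0877175416664876}
```

View pics/top0.png

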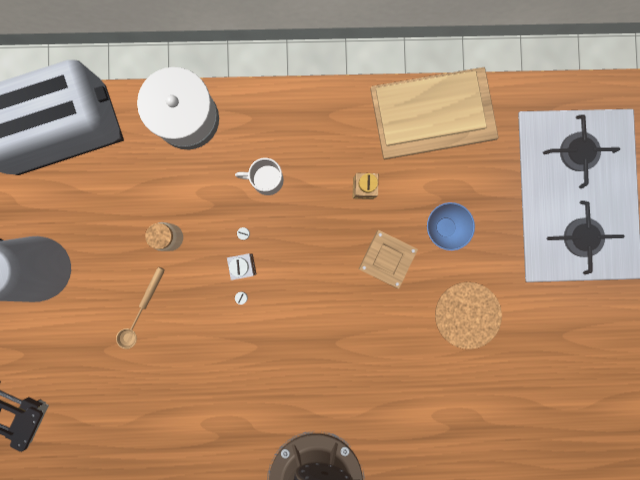

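View pics/scene0.png

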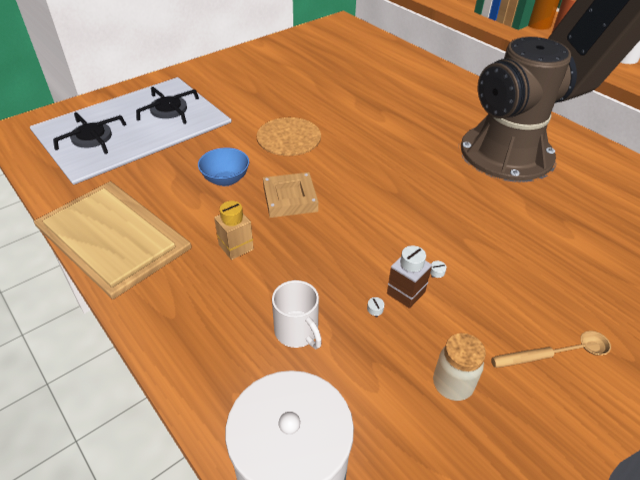

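Top view: the mill with its large cap is at (241,267). Two smaller cap look-alikes lie on the worktop at (243,233) and (241,298), and the brass-capped salt mill is at (367,185). The cap on the dark body fits because it is the largest and sits on the mill. The block is at (388,259). I'll confirm this in an enlarged crop.

```bash
cat >> h.py <<'E'
from scipy.spatial.transform import Rotation as Ro
_l=load
def fix(f):
    f=dict(f); f['rotation']=Ro.from_euler('xyz',f['rotation']).as_matrix(); return f
def load(tag): return fix(_l(tag))
def crop(f,u,v,w,h,s): return cv2.resize(f['img'][v:v+h,u:u+w,::-1],None,fx=s,fy=s,interpolation=cv2.INTER_CUBIC)
E
python3 - <<'E'
from h import *
f=load('top0');g=load('scene0')
a=np.vstack([np.hstack([crop(f,218,240,50,37,8),crop(f,360,230,57,60,1)[:0] if 0 else cv2.resize(crop(f,355,225,66,66,6),(400,400))[:296]]),np.hstack([crop(g,370,240,80,60,5),crop(g,255,165,80,60,5)])])
cv2.imwrite('pics/c1.png',a);print(a.shape)
E
```

```text
(596, 800, 3)
```

View pics/c1.png

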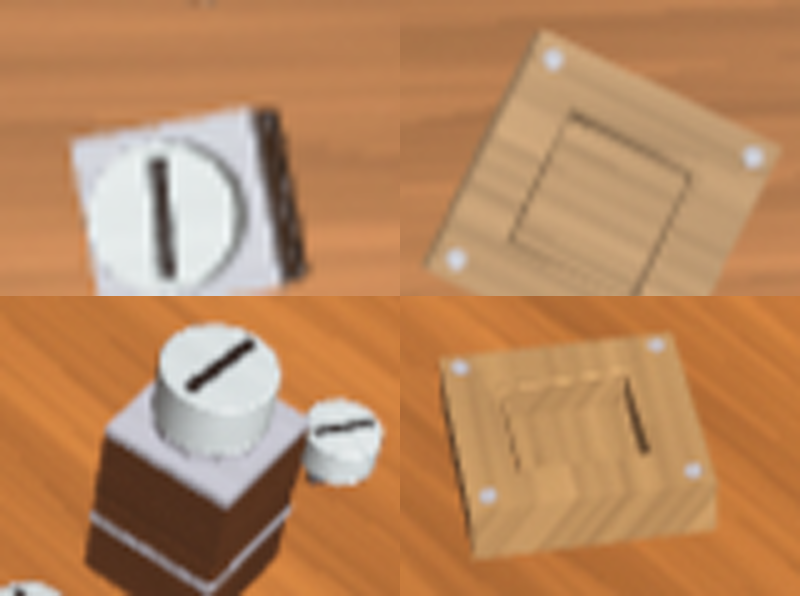

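The crop confirms the largest cap, with its black line, sits on the dark mill. The block's pocket is square to its sides. Next I'll fit both poses from the corners I read off.

```bash
cat >> h.py <<'E'
from scipy.optimize import least_squares
def fitsq(obs,half,z,x0):
    # obs: list of (frame,u,v,cornerindex); corners ccw from (+,+)
    C=np.array([[1,1],[-1,1],[-1,-1],[1,-1]])*half
    def pts(p):
        c,s=np.cos(p[2]),np.sin(p[2]); return C@np.array([[c,s],[-s,c]])+p[:2]
    def r(p):
        P=pts(p); out=[]
        for f,u,v in obs:
            q=at(f,u,v,z)[:2]; d=P-q; out+=list(d[np.argmin((d**2).sum(1))])
        return np.array(out)
    s=least_squares(r,x0); return s.x,r(s.x).reshape(-1,2)
E
python3 - <<'E'
from h import *
np.set_printoptions(precision=4,suppress=True)
f=load('top0');g=load('scene0')
mt=[(f,226.6,257.3),(f,248.8,253.1),(f,252.2,274.9)]; ms=[(g,390.6,266.4),(g,414.6,281.4),(g,431.2,265.8)]
bt=[(f,377.7,229.5),(f,417.3,249),(f,359,268.8)]; bs=[(g,262.6,177.4),(g,309,171.9),(g,318,205)]
for n,o,h,z,x in(('mt',mt,.027,.08,[.5,.18,.17]),('ms',ms,.027,.08,[.5,.18,.17]),('m',mt+ms,.027,.08,[.5,.18,.17]),('bt',bt,.055,.028,[.51,-.17,-.45]),('bs',bs,.055,.028,[.51,-.17,-.45]),('b',bt+bs,.055,.028,[.51,-.17,-.45])):
    print(n,*fitsq(o,h,z,x),sep='\n')
# cap line ends
c=lambda x,y:((x+.5)/8-.5+218,(y+.5)/8-.5+240)
p=[at(f,*c(157,158),.11),at(f,*c(168,276),.11)];print(p,np.mean(p,0))
for n,uv in(('salt',(367,183)),('bowl',(451,227)),('mug',(265,176)),('jar',(159,236))): print(n,at(f,*uv,.1))
E
```

```text
mt
[ 0.5301  0.1779 -0.3009]
[[-0.001  -0.0032]
 [-0.0255 -0.0018]
 [ 0.0265  0.005 ]]
ms
[0.5329 0.1543 0.6049]
[[-0.0021  0.003 ]
 [-0.0247 -0.0051]
 [ 0.0268  0.0021]]
m
[0.5427 0.1679 0.1486]
[[ 0.0006 -0.0003]
 [ 0.     -0.0008]
 [-0.0013 -0.0019]
 [ 0.0009  0.0007]
 [ 0.0009  0.0016]
 [-0.001   0.0008]]
bt
[ 0.5495 -0.1951 -0.4837]
[[ 0.     -0.0006]
 [ 0.0004 -0.    ]
 [-0.0004  0.0006]]
bs
[ 0.5497 -0.196  -0.5128]
[[ 0.0001  0.0006]
 [ 0.0021  0.0044]
 [-0.0022 -0.005 ]]
b
[ 0.5495 -0.1952 -0.4966]
[[ 0.0003 -0.0017]
 [-0.0006 -0.0004]
 [ 0.0005  0.0008]
 [ 0.0011  0.0018]
 [ 0.0023  0.004 ]
 [-0.0035 -0.0046]]
[array([0.5596, 0.1697, 0.11  ]), array([0.5254, 0.1673, 0.11  ])] [0.5425 0.1685 0.11  ]
salt [ 0.7314 -0.139   0.1   ]
bowl [ 0.622  -0.3351  0.1   ]
mug [0.7539 0.1014 0.1   ]
jar [0.619  0.3521 0.1   ]
```

jog_arm --deltas '[[[6.88,4.74,0,-6.94],[6.88,4.74,0,-6.94],[6.88,4.74,0,-6.94],[6.88,4.74,0,-6.94],[6.88,4.74,0,-6.94],[6.88,4.74,0,-6.94],[6.88,4.74,0,-6.94],[6.88,4.74,0,-6.94]]]' --grip 87 --squeeze 30

```text
t: 1.1
eef_pos: [0.5426, 0.1677, 0.2265]
ee_rot: [-3.142, 0.0, 0.149]
force: [0.8, 1.5, 0.2]
width: 0.0868
gripper_force: 0.0
```

jog_arm --deltas '[[[0,0,0.6,0],[0,0,1.2,0],[0,0,1.7,0],[0,0,2.2,0],[0,0,2.5,0],[0,0,2.75,0],[0,0,2.93,0],[0,0,2.93,0]]]'

```text
t: 2.1
eef_pos: [0.5418, 0.1693, 0.0501]
ee_rot: [3.141, 0.001, 0.149]
force: [-0.4, -0.6, 0.8]
width: 0.0869
gripper_force: 0.0
```

jog_arm --deltas '[[[0,0,0,0],[0,0,0,0],[0,0,0,0],[0,0,0,0],[0,0,0,0],[0,0,0,0],[0,0,0,0],[0,0,0,0]]]' --grip 48 --squeeze 30

```text
t: 3.1
eef_pos: [0.5423, 0.1689, 0.0513]
ee_rot: [3.141, -0.0, 0.149]
force: [0.3, -5.6, 5.2]
width: 0.054
gripper_force: 29.9
```

jog_arm --deltas '[[[0,0,-0.2,0],[0,0,-0.5,0],[0,0,-0.9,0],[0,0,-1.3,0],[0,0,-1.5,0],[0,0,-1.5,0]]]' --squeeze 40

```text
t: 3.85
eef_pos: [0.5423, 0.17, 0.1413]
ee_rot: [-3.141, -0.001, 0.149]
force: [-0.1, -0.7, -4.6]
width: 0.0535
gripper_force: 39.9
```

```bash
python3 - <<'E'
from h import *
f=fix(snap('top','top1'));g=fix(snap('scene','scene1'));s=arm.get_state();print(s['eef_pos'],s['ee_rot'],s['force'],s['width'])
u,v=proj(f,[.543,.168,.1]).astype(int);U,V=proj(g,[.543,.168,.13]).astype(int)
a=np.hstack([crop(f,u-33,v-40,66,80,6),crop(g,U-33,V-40,66,80,6)]);print(u,v,U,V,a.shape)
cv2.imwrite('pics/c2.png',a)
E
```

```text
[0.54145542 0.16942062 0.13982786] [3.14149359e+00 1.39569084e-03 1.48572981e-01] [-0.10077314  0.05727057 -4.56230509] 0.05386671271391686
238 266 415 247 (480, 792, 3)
```

View pics/c2.png

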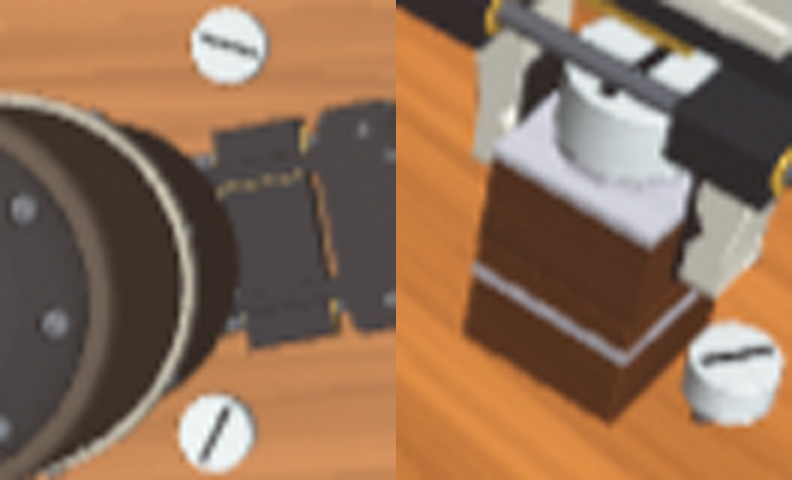

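The mill hangs straight in the gripper with its cap on, and the small caps are untouched. I'll measure its offset from the TCP.

```bash
python3 - <<'E'
from h import *
np.set_printoptions(precision=4,suppress=True)
g=load('scene1');f=load('top0');g0=load('scene0')
z=.140-.051
for uv,zz,i in(((398.4,231.25),z+.08,0),((423.9,247.9),z+.08,1),((392.75,262.1),z,0),((417.6,277.1),z,1)):
    # corners: scene camera at +x,+y looking back: front corner=(+,+), left=(+,-)
    c,s=np.cos(.149),np.sin(.149); L=np.array([[.027,-.027],[.027,.027]])[i]
    print(at(g,*uv,zz)[:2]-np.array([[c,-s],[s,c]])@L)
mt=[(f,226.6,257.3),(f,248.8,253.1),(f,252.2,274.9)]; ms=[(g0,390.6,266.4),(g0,414.6,281.4),(g0,431.2,265.8)]
for o in(mt,ms): print(fitsq(o,.027,.08,[.5427,.168,.149])[0])
bt=[(f,377.7,229.5),(f,417.3,249),(f,359,268.8)]; bs=[(g0,262.6,177.4),(g0,309,171.9)]
for o in(bt,bs): print(fitsq(o,.055,.028,[.55,-.195,-.484])[0])
b=load('top0')['img'];
a=np.hstack([crop(load('top0'),353,223,70,70,8)]);cv2.imwrite('pics/c3.png',a)
E
```

```text
[0.539  0.1694]
[0.5422 0.1706]
[0.5379 0.1673]
[0.537  0.1672]
[0.5429 0.1689 0.1511]
[0.5424 0.1669 0.1405]
[ 0.5495 -0.1951 -0.4837]
[ 0.5467 -0.1975 -0.4741]
```

View pics/c3.png

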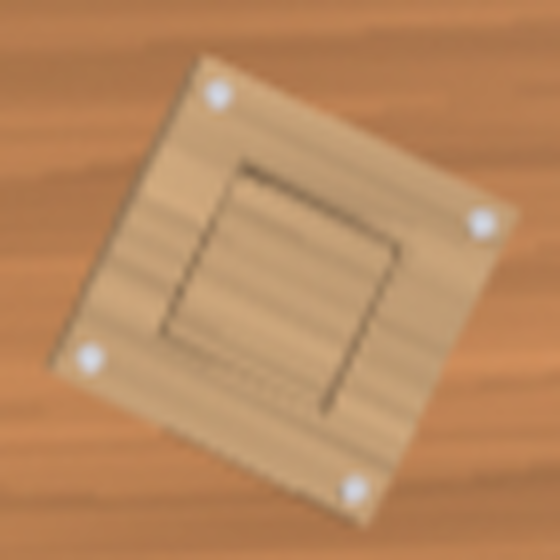

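```bash
python3 - <<'E'
from h import *
np.set_printoptions(precision=4,suppress=True)
f=load('top0')
c=lambda x,y:((x+.5)/8-.5+353,(y+.5)/8-.5+223)
for L,z in(([(202,55),(520,210),(365,525),(52,368)],.028),([(218,95),(482,222),(354,490),(91,358)],.028)):
    P=np.array([at(f,*c(*p),z)[:2] for p in L]); d=[P[1]-P[0],P[2]-P[1],P[3]-P[2],P[0]-P[3]]
    print(P.mean(0),[np.degrees((np.arctan2(v[1],v[0])+.484+np.pi/4)%(np.pi/2)-np.pi/4).round(2) for v in d],[np.linalg.norm(v).round(4) for v in d])
E
```

```text
[ 0.55   -0.1954] [np.float64(0.21), np.float64(-0.47), np.float64(-0.46), np.float64(0.33)] [np.float64(0.1109), np.float64(0.11), np.float64(0.1094), np.float64(0.1087)]
[ 0.5494 -0.1958] [np.float64(0.51), np.float64(0.22), np.float64(-0.47), np.float64(0.14)] [np.float64(0.0918), np.float64(0.0931), np.float64(0.0919), np.float64(0.0915)]
```

jog_arm --deltas '[[[-0.1,0.75,0,0.9],[-0.22,1.65,0,2.0],[-0.36,2.7,0,3.3],[-0.49,3.7,0,4.5],[-0.61,4.6,0,5.6],[-0.7,5.35,0,6.5],[-0.77,5.85,0,7.1],[-0.795,6.02,0,7.25]]]'

```text
t: 4.95
eef_pos: [0.5475, -0.1963, 0.1392]
ee_rot: [3.141, 0.002, -0.487]
force: [-0.3, 0.4, -4.7]
width: 0.0534
gripper_force: 39.9
```

jog_arm --deltas '[[[0,0,0.1,0],[0,0,0.3,0],[0,0,0.5,0],[0,0,0.6,0],[0,0,0.7,0],[0,0,0.75,0],[0,0,0.75,0]]]'

```text
t: 5.82
eef_pos: [0.5485, -0.1947, 0.0957]
ee_rot: [3.142, 0.0, -0.484]
force: [-0.7, -0.2, -4.9]
width: 0.0534
gripper_force: 39.9
```

```bash
python3 - <<'E'
from h import *
g=fix(snap('scene','scene2'));s=arm.get_state();print(s['eef_pos'],s['ee_rot'],s['force'],s['moment'],s['width'],s['q'])
U,V=proj(g,[.55,-.195,.05]).astype(int)
print(U,V);cv2.imwrite('pics/c4.png',crop(g,U-50,V-45,100,75,8))
E
```

```text
[ 0.5486374  -0.19475221  0.09590898] [-3.14154348e+00 -2.19804546e-04 -4.83832327e-01] [ 0.75418877  0.23278323 -3.82910205] [ 0.04803942  0.01519149 -0.01563223] 0.05398757369986527 [-5.33629465e-03  3.24757866e-01 -3.65006128e-01  7.46244978e-05
 -8.80814574e-01  1.09225281e+00]
289 182
```

View pics/c4.png

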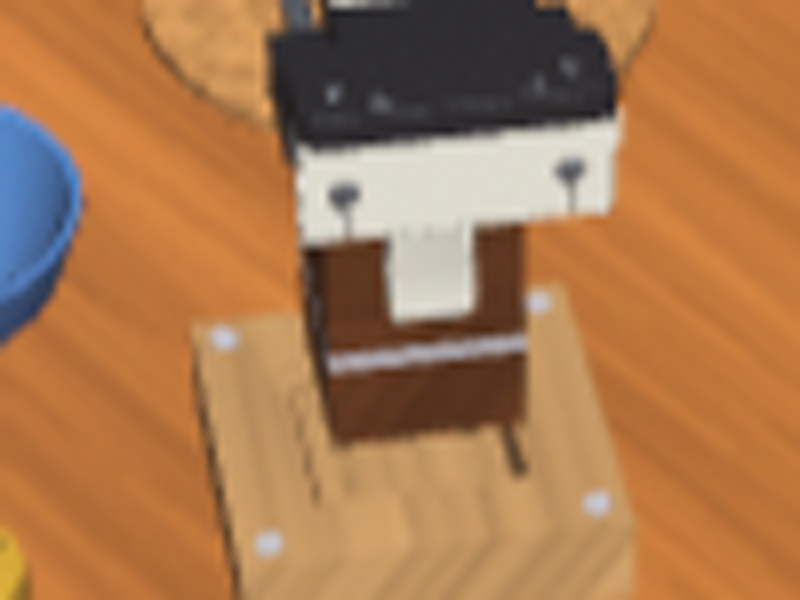

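```bash
python3 - <<'E'
from h import *
np.set_printoptions(precision=4,suppress=True)
g=load('scene2')
c=lambda x,y:((x+.5)/8-.5+239,(y+.5)/8-.5+137)
S=np.array([at(g,*c(*p),.028)[:2] for p in[(222,338),(538,301),(597,503),(268,543)]])
a,b=S.mean(0),None;print('block',a,[np.linalg.norm(S[i]-S[i-1]).round(4) for i in range(4)])
Y=-.484;R=np.array([[np.cos(Y),-np.sin(Y)],[np.sin(Y),np.cos(Y)]])
L=at(g,*c(337,443),.045)[:2];Q=at(g,*c(523,420),.045)[:2];print(np.linalg.norm(L-Q),np.arctan2(*(Q-L)[::-1])-np.pi/2)
m=(L+Q)/2
print('mill face mid rel block, block frame',R.T@(m-a), 'TCP',R.T@(m-arm.get_state()['eef_pos'][:2]))
E
```

```text
block [ 0.5468 -0.1996] [np.float64(0.0921), np.float64(0.0932), np.float64(0.0926), np.float64(0.0921)]
0.052227170685013855 1.0970127081127807
mill face mid rel block, block frame [-0.0027  0.0274] TCP [-0.002   0.0222]
```

Both measurements agree that the mill is 1–3 mm short along tool x, so I'll shift it +2 mm and lower it slowly.

jog_arm --deltas '[[[0.033,0,0.0,0],[0.033,0,0.1,0],[0.033,0,0.2,0],[0.033,0,0.28,0],[0.033,0,0.35,0],[0.033,0,0.4,0],[0.033,0,0.43,0],[0.033,0,0.43,0]]]'

```text
t: 6.88
eef_pos: [0.5502, -0.1956, 0.0699]
ee_rot: [3.141, 0.0, -0.484]
force: [0.0, -0.7, -5.7]
width: 0.0536
gripper_force: 39.9
```

jog_arm --deltas '[[[0,0,0.04,0],[0,0,0.08,0],[0,0,0.11,0],[0,0,0.135,0],[0,0,0.155,0],[0,0,0.155,0]]]'

```text
t: 7.62
eef_pos: [0.5503, -0.1958, 0.0613]
ee_rot: [3.141, -0.0, -0.484]
force: [-3.0, -0.9, 3.8]
width: 0.0535
gripper_force: 39.9
```

jog_arm --deltas '[[[0,0,0,0],[0,0,0,0],[0,0,0,0],[0,0,0,0],[0,0,-0.1,0],[0,0,-0.35,0],[0,0,-0.54,0],[0,0,-0.54,0]]]' --grip 87

```text
t: 8.62
eef_pos: [0.5513, -0.1957, 0.0948]
ee_rot: [-3.14, -0.003, -0.484]
force: [-0.4, -0.1, -0.2]
width: 0.0873
gripper_force: 0.0
```

```bash
python3 - <<'E'
from h import *
g=fix(snap('scene','scene3'));s=arm.get_state();print(s['eef_pos'],s['ee_rot'],s['force'],s['width'])
U,V=proj(g,[.55,-.195,.05]).astype(int)
print(U,V);cv2.imwrite('pics/c5.png',crop(g,U-50,V-45,100,75,8))
E
```

```text
[ 0.55068263 -0.19560981  0.09391231] [-3.14076553e+00 -1.45963906e-03 -4.83942766e-01] [-0.0669219   0.34812105 -0.75787583] 0.08713827857885875
289 182
```

View pics/c5.png

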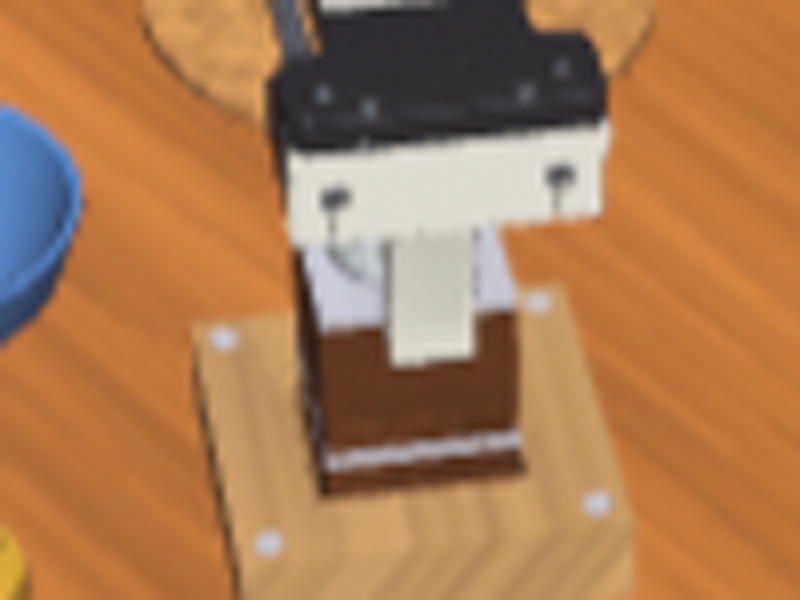

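The mill is seated square and deep in the pocket, with the block's rim tight around it and the cap on. Next I grip the cap.

jog_arm --deltas '[[[0,0,0,0],[0,0,0,0],[0,0,0,0],[0,0,0,0],[0,0,0,0],[0,0,0,0],[0,0,0,0],[0,0,0,0]]]' --grip 38 --squeeze 40

```text
t: 9.68
eef_pos: [0.5502, -0.1956, 0.093]
ee_rot: [-3.142, 0.0, -0.484]
force: [0.3, 0.3, -0.4]
width: 0.0434
gripper_force: 40.0
```

jog_arm --deltas '[[[0,0,0,0.5],[0,0,0,1],[0,0,0,1.5],[0,0,0,2]]]'

```text
t: 10.18
eef_pos: [0.5502, -0.1956, 0.093]
ee_rot: [3.142, 0.0, -0.66]
force: [0.1, -0.0, -1.2]
width: 0.0435
gripper_force: 40.0
```

```bash
python3 - <<'E'
from h import *
s=arm.get_state();print(s)
E
```

```text
{'t': 10.175, 'q': array([-6.93550036e-03,  3.30841712e-01, -3.63754149e-01, -9.27486270e-05,
       -8.76378660e-01,  9.17901754e-01]), 'qd': array([ 1.04863545e-03, -3.25297357e-04, -9.77202762e-04, -2.54251277e-04,
       -1.08511747e-03, -3.47416720e-01]), 'joint_efforts': array([ 1.46347309e-03, -5.13326240e+01,  2.43842733e+01,  5.81358209e+00,
        8.38823011e-02,  5.76823745e-01]), 'eef_pos': array([ 0.55019087, -0.19559358,  0.09298136]), 'ee_rot': array([ 3.14154101e+00,  1.84835957e-04, -6.59889438e-01]), 'force': array([ 0.05544114, -0.0072698 , -1.2299202 ]), 'moment': array([-0.05638743, -0.0227357 ,  0.03568375]), 'gripper_force': 39.99894440174103, 'width': 0.04345937370002942}
```

jog_arm --deltas '[[[0,0,0,0.4],[0,0,0,0.8],[0,0,0,1.2]]]'

```text
t: 10.55
eef_pos: [0.5503, -0.1956, 0.0931]
ee_rot: [-3.142, 0.0, -0.765]
force: [-0.2, -0.4, -2.0]
width: 0.0433
gripper_force: 40.0
```

```bash
cat > st.py <<'E'
from h import *
s=arm.get_state();print(s['t'],s['eef_pos'].round(4),s['ee_rot'].round(3),s['force'].round(2),s['moment'].round(3),round(s['width'],4),s['q'][5].round(3),s['joint_efforts'][5])
E
python3 st.py
```

```text
10.55 [ 0.5503 -0.1956  0.0931] [-3.142  0.    -0.765] [-0.18 -0.35 -2.01] [ 0.024 -0.036  0.003] 0.0433 0.813 0.4696173593401909
```

jog_arm --deltas '[[[0,0,0,0.4],[0,0,0,0.8],[0,0,0,1.2]]]'

```text
t: 10.92
eef_pos: [0.5503, -0.1956, 0.0931]
ee_rot: [3.142, -0.0, -0.87]
force: [0.3, 0.0, -0.9]
width: 0.043
gripper_force: 40.0
```

```bash
python3 st.py
```

```text
10.925 [ 0.5503 -0.1956  0.0931] [ 3.142 -0.    -0.87 ] [ 0.3   0.01 -0.9 ] [ 0.02   0.004 -0.043] 0.043 0.708 0.4625970125198364
```

jog_arm --deltas '[[[0,0,0,0.5],[0,0,0,1.0],[0,0,0,1.5],[0,0,0,2],[0,0,0,2.5]]]'

```text
t: 11.55
eef_pos: [0.5503, -0.1956, 0.093]
ee_rot: [3.142, -0.0, -1.089]
force: [0.4, 0.3, -0.6]
width: 0.0427
gripper_force: 40.0
```

```bash
python3 st.py
```

```text
11.55 [ 0.5503 -0.1956  0.093 ] [ 3.142 -0.    -1.089] [ 0.4   0.31 -0.62] [ 0.017 -0.076 -0.042] 0.0427 0.489 0.5763225629925728
```

jog_arm --deltas '[[[0,0,0,0.8],[0,0,0,2],[0,0,0,3.2],[0,0,0,4.5],[0,0,0,5.8],[0,0,0,7.1],[0,0,0,8.4],[0,0,0,9.3]]]'

```text
t: 12.55
eef_pos: [0.5503, -0.1956, 0.093]
ee_rot: [3.142, 0.0, -1.902]
force: [-0.1, 0.3, -1.6]
width: 0.0436
gripper_force: 40.0
```

```bash
python3 st.py
```

```text
12.55 [ 0.5503 -0.1956  0.093 ] [ 3.142  0.    -1.902] [-0.08  0.27 -1.56] [ 0.086 -0.048 -0.029] 0.0436 -0.324 0.8062205649912357
```

jog_arm --deltas '[[[0,0,-0.03,0],[0,0,-0.06,0],[0,0,-0.08,0],[0,0,-0.08,0]]]'

```text
t: 13.05
eef_pos: [0.5504, -0.1956, 0.098]
ee_rot: [-3.141, 0.0, -1.897]
force: [-0.3, 0.1, -0.6]
width: 0.0432
gripper_force: 40.0
```

```bash
python3 st.py
```

```text
13.05 [ 0.5504 -0.1956  0.098 ] [-3.141  0.    -1.897] [-0.32  0.1  -0.63] [ 0.153 -0.062  0.012] 0.0432 -0.319 0.010266706813126802
```

The lift force is only the cap's weight, so it is unlocked. I'll raise it to 80 mm.

jog_arm --deltas '[[[0,0,-0.1,0],[0,0,-0.25,0],[0,0,-0.45,0],[0,0,-0.7,0],[0,0,-0.95,0],[0,0,-1.15,0],[0,0,-1.253,0],[0,0,-1.253,0]]]'

```text
t: 14.05
eef_pos: [0.5504, -0.1956, 0.1734]
ee_rot: [-3.141, 0.0, -1.898]
force: [-0.1, 0.4, -1.6]
width: 0.0432
gripper_force: 40.0
```

jog_arm --deltas '[[[0,0,0,0],[0,0,0,0],[0,0,0,0],[0,0,0,0]]]'

```text
t: 14.55
eef_pos: [0.5502, -0.1957, 0.1728]
ee_rot: [3.141, -0.0, -1.898]
force: [1.6, 0.5, -0.5]
width: 0.0431
gripper_force: 40.0
```

```bash
python3 st.py; python3 - <<'E'
from h import *
g=fix(snap('scene','scene4'))
U,V=proj(g,[.55,-.195,.08]).astype(int)
print(U,V);cv2.imwrite('pics/c6.png',crop(g,U-50,V-40,100,75,8))
E
```

```text
14.55 [ 0.5502 -0.1957  0.1728] [ 3.141 -0.    -1.898] [ 1.61  0.5  -0.51] [ 0.07  -0.12  -0.029] 0.0431 -0.32 -2.538787953199062e-05
288 172
```

View pics/c6.png

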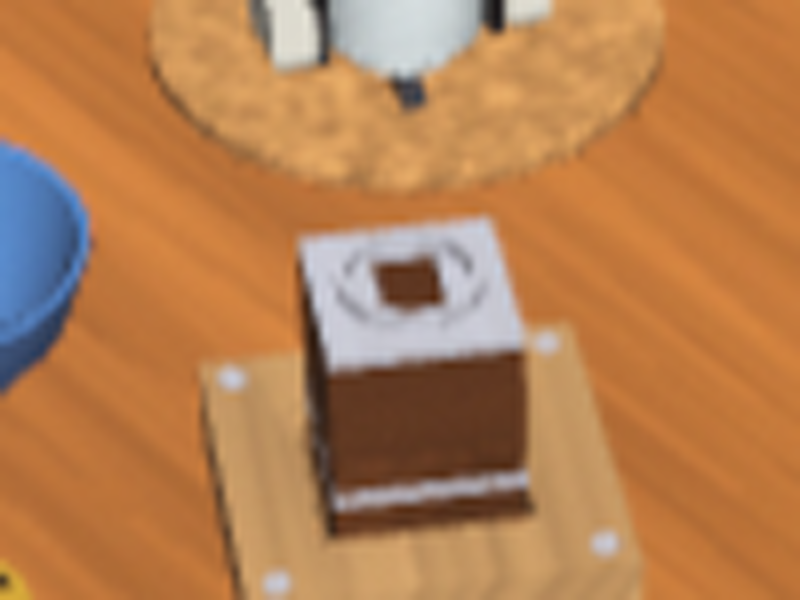

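The cap is off and held upright about 8 cm above its seat, with the stem showing at crop (410,95). The mill is still square in the block.

```bash
python3 -c "
from station import arm
print(arm.job_done())"
```

```text
the job is handed in; nothing more can be done
None
```

I seated the mill flat and square in the oak block, turned the cap clockwise (seen from above) until it unlocked without meeting the stop, and lifted it off; the gripper is still holding it upright about 8 cm over its seat, and the job was handed in at about 14.6 s.

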